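# Fit the driver tray over the lamp's studs

### The job

Pick up the driver tray (the white driver box on a steel plate) and fit it to the back of the round lamp in the spring nest: its plate has to go down over the lamp's two studs, which you will have to find by feel, sliding the plate lightly over them until both holes drop on. Press gently all the while, never more than about 25 newtons, and leave the tray flat and fully home on the lamp. Leave the meter, the spare driver and the screwdriver where they are.

Things in the scene. Friction and masses are not known exactly. Their poses are not given: they have to be found in the camera images.
- tray: Driver tray, 0.17 to 0.34 kg, flat on the bench: plain steel plate 150 (x) x 50 (y) x 5 mm with a white driver box on its middle. Origin: centre of the plate's underside, z up. One through hole of 12.6 mm diameter near each end, on the long centre line at x = -62 and +62 mm. Fits either way round.
- driver_box (a point): Centre of the top of the tray's white driver box, 84 (x) x 30 (y) x 31 mm, its axes those of the tray; 36 mm above the plate's underside. Grip the box across its 30 mm width (y), fingertips just above the plate; rigid with the plate.
- lamp: Round lamp, 200 mm diameter, face down in the spring nest. Origin: centre of its underside, 44 mm over the bench when unpressed; z up. It gives straight down only, up to 12 mm: starts to give at about 4 N, then 0.8 N per mm (14 N at the bottom, rigid after that); springs back when unloaded, so it pops up under the plate and the push falls away when the holes are found.
- lamp_back (a point): Centre of the lamp's flat aluminium back (186 mm diameter), 34 mm above the lamp's origin, 78 mm over the bench; axes those of the lamp. The tray is home when the plate's underside lies flat on this face with both studs through its holes.
- stud_place (a point): NOMINAL midpoint of the two studs, at back level (same point as lamp_back). Blunt steel studs, 10 mm diameter, stand 10 mm out of the back, 124 mm apart along the lamp's x. On each lamp the real pair is shifted by up to 9 mm in x and up to 6 mm in y from this point, together and without turning; the shift is not reported. They stay put when pushed.
- nest: Spring nest, fixed on the bench: a dark steel base 190 x 190 x 22 mm with four plungers, under the lamp. Origin: centre of its underside; its x and y axes are parallel to the lamp's.
- meter: Orange hand-held meter 150 x 75 x 34 mm lying on the bench. Bystander. Origin: centre of its underside.
- spare_driver: Spare driver: a white box 84 x 30 x 31 mm with no plate, on the bench. Bystander. Origin: centre of its underside.
- screwdriver: Screwdriver lying on the bench, handle to its own -x. Bystander. Origin: under its middle.
Things that resemble listed ones, but are neither listed nor needed, are in the scene too. Several things look just like the tray: the one meant starts farthest from the robot's base.

How it is judged:
On the way:
1. the tray is lifted off the bench (height (world z) of tray above 0.03 m), for 0.2 s.
At the end, for the whole second after the job is handed in: The tray rests flat on the lamp's back (underside within 2.5 mm of it, tilt under 2 degrees), which is possible there only with both studs through its holes; its middle is within 14 mm of the lamp's middle, its long side along the line of the studs; it is released and at rest (z of tray in the frame of lamp between 0.032 and 0.0365 m and horizontal distance between tray and lamp below 0.014 m and angle between the x axis of tray and the x axis of lamp, either way round below 0.1 rad and angle between tray's own z axis and vertical below 0.035 rad and linear speed of tray below 0.02 m/s); the robot touches nothing.
It fails at once if the tray is pressed on, pushed against or dropped on the lamp or its studs with more than 25 N (contact force between tray and lamp above 25 N).
It fails at once if the robot itself pushes the lamp with more than 25 N (contact force between any of the arm, the fingers and lamp above 25 N).
It fails at once if the meter is disturbed (distance of meter from where it was at the start of the episode above 0.02 m).
It fails at once if the spare driver is disturbed (distance of spare_driver from where it was at the start of the episode above 0.02 m).
It fails at once if the screwdriver is disturbed (distance of screwdriver from where it was at the start of the episode above 0.02 m).
It also fails if it takes over 72 s, if anything falls off the work surface, if the arm or the gripper's body presses on something with over 40 N, if the wrist force passes 120 N, or if a joint passes its speed limit or range.

### The arm

A 6-joint arm with a two-finger parallel gripper is mounted at the origin on the work surface. World frame = base frame: x ahead of the robot, y to its left, z up, the work surface at z = 0. Lengths are in m, angles in rad, forces in N, time in s.
With the tool pointing down it reaches from about 0.3 to 0.875 m from the base axis. Payload 6.4 kg.
Tool frame: the origin (TCP) lies at the very end of the fingers, on their centre line; the grasp point (between the pads) lies 19 mm behind it; z points along the fingers, y is the line along which they close (so a half turn about z gives the same grasp; the last joint's range is limited). The gripper opens to 85 mm and grips with 20 to 120 N. Pads are 22 mm wide; open, the fingers measure 114 mm over their backs; the gripper's body (76 mm by 85 mm) begins 54 mm behind the grasp point. The pads swing forward as they close: fully open they stand 13 mm farther back than shut.
Start: joints at [-1.549, 0.181, 1.607, -0, 1.354, -0.206], TCP at [0.13, -0.56, 0.231] pointing down, gripper open.
Joint ranges: [-2.99, 2.99], [-0.89, 2.07], [0.3, 2.58], [-1.14, 4.28], [0, 2.63], [-3.12, 3.12]. Speed limits (rad/s): [2.57, 2.57, 3.01, 3.14, 3.14, 3.14].

### API

Orientations are given as a unit quaternion [w, x, y, z].
In Python, from bench import ctrl gives the robot as it stands.
- The arm moves only by the tool jog_arm, never from a script. Its argument "series" is a list that holds one entry, the list of rows, each a list of 7 numbers: the shift along the tool's x, y, z in mm, then the turn, a rotation vector about the tool's x, y, z in rad, then the finger opening in mm, from 0 to 85.4. In form: [[[tx, ty, tz, rx, ry, rz, gripper], ...]]. A call has exactly 10 rows; each row shifts and turns the commanded pose from where the row before left it, along the tool's axes as they then stand; what a row does not reach is not made up. A row lasts 1/10 s, in which the tool goes at most 50 mm and 8.59 degrees, less where a joint would pass 70% of its speed; a pose out of reach is approached as far as the arm can. A call with a gripper value outside its range is refused whole. The fingers move at their own pace and stop on an object; the grip force is fixed at half the most. Time passes only in rows, so rows that do not move let the fingers close, or fill a call up. It gives the time, the measured TCP pose, the force, the opening and the grip force at its end, in the units of the state.
- ctrl.get_obs(): the state, without advancing time (a new reading comes with each control period).
- ctrl.camera(name): name is "side" or "top"; returns a dict with "frame" (400x640x3 uint8, blue, green, red), "z_map" (400x640 float32, m along the optical axis (not along the pixel's ray), 0 where there is no reading), "fx", "fy", "cx", "cy" (pixels), "k1" (the pictures are not rectified: a ray, as slopes to the right and down, at radius r is drawn at 1 + k1 r^2 times it, then the intrinsics apply), "xyz" and "rotation" of the camera in the world. Camera axes: x right, y down, z forward; pixel columns grow to the right and rows downward; lengths in m; the calibration is good to about 2 mm. A picture is of the moment at which its call begins.
- ctrl.hand_in(): hands the job in; it is judged then, once.
The state is a dict: "time_s": time; "q": joint angles; "dq": joint speeds; "joint_efforts": joint torques, N m; "eef_pos": TCP position; "eef_rot": TCP orientation; "wrist_force": force on the tool from outside, world axes, zero at the start; "torque": the same for the moment, N m; "opening": opening from 0.0 (shut) to 1.0 (fully open); "grasp_force": force on a finger pad.
Only numpy, scipy, OpenCV 4.12 (cv2) and the standard library are available. Lean on these libraries where they do the work, as an engineer would, in place of code of your own. Each camera call takes 0.05 s, during which the arm holds its last target. There are 200 camera calls.

## Working session

There is one attempt and no reset: what is moved stays moved. The work goes in short steps, Python scripts to look and compute and a tool call to move; the robot and the scene stay as the last step left them, time stands still between calls to the robot, and variables do not carry over. Pictures are saved under pics/ and viewed, at most 10 in all, crops included, and the job is handed in when it is done.

Besides the shell and the picture viewer there is one more tool, called after "Emit:" as name(argument=value, ...), one argument or row to a line, values as JSON. jog_arm: Moves the arm, as the interface text tells. Its arguments: {"type":"object","properties":{"series":{"type":"array"}},"required":["series"]}

```bash
mkdir -p pics; ls
python3 - <<'E'
from bench import ctrl
import cv2,numpy as np
o=ctrl.get_obs();print(o)
for n in("top","side"):
    c=ctrl.camera(n);cv2.imwrite(f"pics/{n}0.png",c["frame"])
    np.savez(f"{n}0.npz",**c)
    print(n,{k:c[k] for k in("fx","fy","cx","cy","k1","xyz","rotation")})
E
```

```text
pics
{'time_s': 0.0, 'q': array([-1.54930392e+00,  1.81530297e-01,  1.60799644e+00,  1.51182796e-05,
        1.35380097e+00, -2.06249753e-01]), 'dq': array([-0.00200849, -0.00125021,  0.00051523, -0.00115504,  0.00095047,
        0.00084158]), 'joint_efforts': array([ 9.11456609e-04, -4.44866538e+01, -3.51336086e+01, -3.64015168e-04,
        9.00948158e-03, -1.41830074e-05]), 'eef_pos': array([ 0.12986058, -0.55958423,  0.23039578]), 'eef_rot': array([-8.63149214e-04,  9.93523503e-01,  1.13623484e-01,  8.73762350e-05]), 'wrist_force': array([ 1.17679694,  0.13871242, -0.86090407]), 'torque': array([-0.0199472 , -0.06049623, -0.0233101 ]), 'grasp_force': 0.0, 'opening': 0.9984212643748426}
top {'fx': 479.3094720195326, 'fy': 479.3094720195326, 'cx': 325.6651535008111, 'cy': 210.84853339065137, 'k1': 0.041698879560689094, 'xyz': array([ 0.47546581, -0.00610932,  1.34996213]), 'rotation': array([ 0.04183087, -0.69602015,  0.71635467, -0.02533991])}
side {'fx': 415.8352708789318, 'fy': 415.8352708789318, 'cx': 321.1396915635224, 'cy': 200.34357955283605, 'k1': -0.11050831269796849, 'xyz': array([-0.11013179,  0.7315809 ,  0.88937022]), 'rotation': array([ 0.16285373, -0.34485441,  0.8353812 , -0.39584385])}
```

View pics/top0.png

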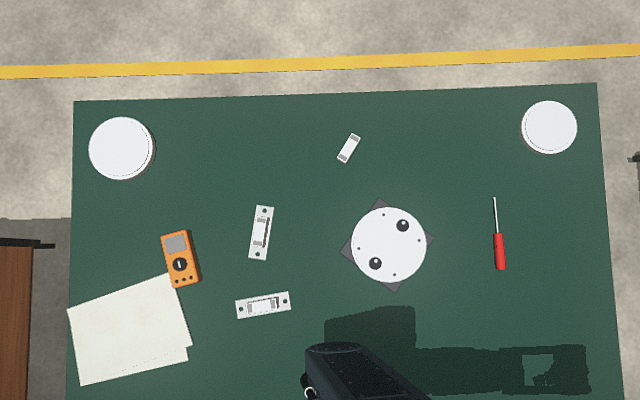

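View pics/side0.png

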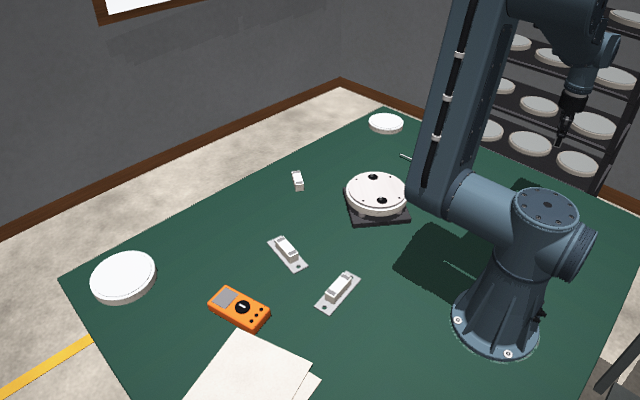

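Top picture: two tray-like things, at (261,233) and (263,305). The spare driver, with no plate, is at (349,148). The lamp is at (389,244), with dark stud spots at (403,226) and (375,264). The side picture shows the same trays at (287,253) and (338,291). Next I'll measure positions and crop the candidate.

```bash
cat > h.py <<'E'
import numpy as np,cv2
from scipy.spatial.transform import Rotation as R
def load(n): return dict(np.load(n+".npz"))
def rot(c): q=c["rotation"]; return R.from_quat(np.r_[q[1:],q[0]]).as_matrix()
def K(c): return np.array([[c["fx"],0,c["cx"]],[0,c["fy"],c["cy"]],[0,0,1.]])
def D(c): return np.array([float(c["k1"]),0,0,0,0])
def rays(c,uv):
    s=cv2.undistortPointsIter(np.array(uv,float).reshape(-1,1,2),K(c),D(c),None,None,(3,50,1e-10)).reshape(-1,2)
    return np.c_[s,np.ones(len(s))]
def at_z(c,uv,z):
    d=rays(c,uv)@rot(c).T; return c["xyz"]+d*((z-c["xyz"][2])/d[:,2])[:,None]
def cloud(c):
    h,w=c["z_map"].shape; u,v=np.meshgrid(np.arange(w),np.arange(h))
    r=rays(c,np.c_[u.ravel(),v.ravel()])
    P=(r*c["z_map"].reshape(-1,1))@rot(c).T+c["xyz"]
    P[c["z_map"].ravel()==0]=np.nan
    return P.reshape(h,w,3)
def project(c,P):
    Rm=rot(c); rv=cv2.Rodrigues(Rm.T)[0]
    return cv2.projectPoints(np.array(P,float).reshape(-1,1,3),rv,-Rm.T@c["xyz"],K(c),D(c))[0].reshape(-1,2)
E
python3 - <<'E'
from h import *
t=load("top0");s=load("side0")
for c,n,pts in((t,"top",[(261,233),(263,305),(389,244),(349,148)]),(s,"side",[(287,245),(338,285),(376,190),(297,180)])):
    P=cloud(c)
    for p in pts:
        w=P[p[1]-1:p[1]+2,p[0]-1:p[0]+2].reshape(-1,3);print(n,p,np.nanmedian(w,0).round(4))
    b=P[180:240,300:330] if n=="top" else P[170:190,200:230]
    print("bench z",np.nanmedian(b[...,2]))
    # lamp top: points with z .07-.10 in region
    Q=P.reshape(-1,3);f=c["frame"].reshape(-1,3)
    m=(np.abs(Q[:,0]-.385)<.15)&(np.abs(Q[:,1]+.17)<.15)&(Q[:,2]>.06)&(Q[:,2]<.12)
    L=Q[m];top=np.median(L[:,2]);print("lamp",m.sum(),top)
    T=L[np.abs(L[:,2]-top)<.006]
    (cx,cy),(w,h),a=cv2.fitEllipse(cv2.convexHull((T[:,:2]*1000).astype(np.float32)));print(cx,cy,w,h)
    print("highest z",np.sort(L[:,2])[-20:].round(4))
im=t["frame"]
a=cv2.resize(im[190:270,225:305],None,fx=5,fy=5,interpolation=cv2.INTER_CUBIC)
b=cv2.resize(im[204:284,349:429],None,fx=5,fy=5,interpolation=cv2.INTER_CUBIC)
cv2.imwrite("pics/crop1.png",np.hstack([a,b]))
im=s["frame"]
a=cv2.resize(im[213:293,247:327],None,fx=5,fy=5,interpolation=cv2.INTER_CUBIC)
b=cv2.resize(im[155:235,337:417],None,fx=5,fy=5,interpolation=cv2.INTER_CUBIC)
cv2.imwrite("pics/crop2.png",np.hstack([a,b]))
E
```

```text
top (261, 233) [0.5452 0.2024 0.0369]
top (263, 305) [0.3501 0.1996 0.0337]
top (389, 244) [ 0.5043 -0.1426  0.0782]
top (349, 148) [ 0.7761 -0.0471  0.0303]
bench z -0.0010089107776015682
lamp 3052 0.0766568480302342
486.0878601074219 -140.22874450683594 152.6584930419922 197.80596923828125
highest z [0.0834 0.0836 0.0838 0.0839 0.084  0.0843 0.0843 0.0844 0.0846 0.0846
 0.0847 0.0851 0.0853 0.0859 0.0868 0.0869 0.087  0.0871 0.0884 0.0885]
side (287, 245) [0.55   0.2048 0.0366]
side (338, 285) [0.3465 0.2094 0.0385]
side (376, 190) [ 0.4985 -0.1295  0.0795]
side (297, 180) [ 0.7645 -0.0307  0.0322]
bench z -0.7488907916183684
lamp 1477 0.07850504819644843
483.2035217285156 -134.1756134033203 146.51829528808594 207.10421752929688
highest z [0.0827 0.0827 0.0828 0.083  0.0831 0.0831 0.0832 0.0832 0.0832 0.0833
 0.0833 0.0835 0.0837 0.0837 0.0838 0.0868 0.0874 0.089  0.0893 0.0897]
```

View pics/crop1.png

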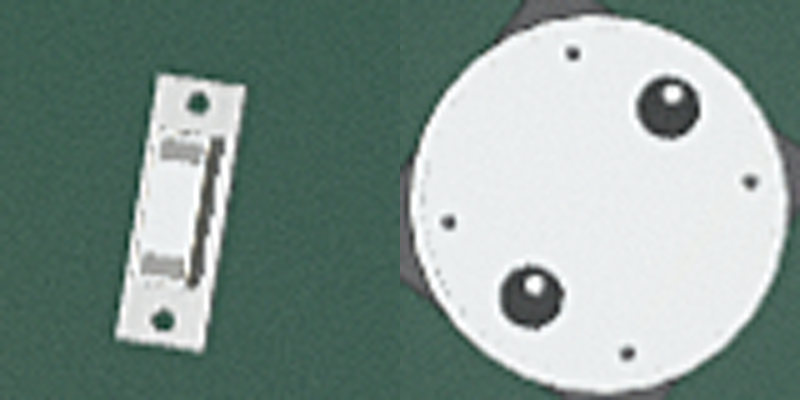

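View pics/crop2.png

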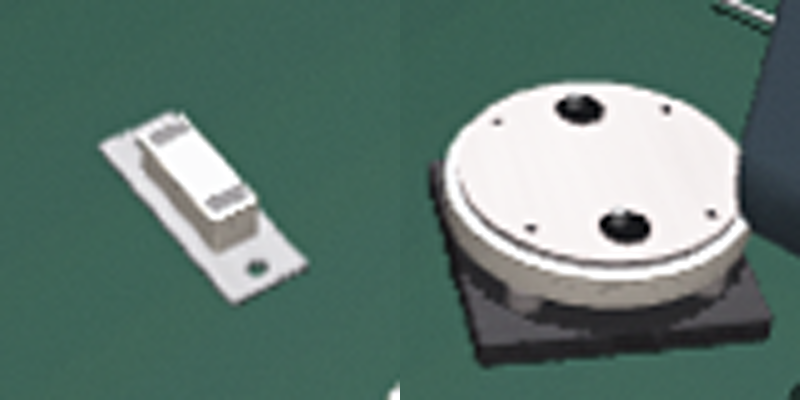

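The close crops confirm the choice: the candidate at top (261,233), about (0.545, 0.20), has a plate with holes and is the farther of the two. The lamp's dark spots have light marks that may be the stud ends, but I'll treat those only as a hint. Next is a sub-pixel measurement.

Run:
```python
from h import *
t=load("top0");s=load("side0")
def blobs(c,box,lo,hi,amin=3):
    x0,y0,x1,y1=box;g=cv2.cvtColor(c["frame"],cv2.COLOR_BGR2GRAY)[y0:y1,x0:x1]
    g=cv2.resize(g,None,fx=8,fy=8,interpolation=cv2.INTER_CUBIC)
    m=((g>=lo)&(g<=hi)).astype(np.uint8)
    cs,_=cv2.findContours(m,cv2.RETR_CCOMP,cv2.CHAIN_APPROX_NONE)
    return [((k.reshape(-1,2)+.5)/8-.5+[x0,y0]).astype(np.float32) for k in cs if cv2.contourArea(k)/64>amin]
# lamp
for c,n,box in((t,"top",(349,204,429,284)),(s,"side",(337,165,417,225))):
    print(n)
    for k in blobs(c,box,0,130,60):
        if cv2.contourArea(k)<400:
            w=at_z(c,k,.078)[:,:2]*1000;(e,ax,a)=cv2.fitEllipse(cv2.convexHull(w.astype(np.float32)));print(" dark",k.mean(0).round(1),np.round(e,1),np.round(ax,1))
    for k in blobs(c,box,135,255,3):
        w=at_z(c,k,.078)[:,:2]*1000
        if cv2.contourArea(k)<60: print(" bright",k.mean(0).round(2),at_z(c,[k.mean(0)],.088)[0].round(4))
        elif cv2.contourArea(k)>1500:
            e=cv2.fitEllipse(cv2.convexHull(w.astype(np.float32)));print(" outline@.078",np.round(e[0],1),np.round(e[1],1), "area",cv2.contourArea(k))
# tray
hsv=cv2.cvtColor(t["frame"],cv2.COLOR_BGR2HSV)
for k in blobs(t,(225,190,305,270),120,255,200):
    w=(at_z(t,k,.005)[:,:2]*1000).astype(np.float32);print("plate top",cv2.minAreaRect(w))
for k in blobs(t,(225,190,305,270),0,125,4):
    if cv2.contourArea(k)<60: print("hole",k.mean(0),at_z(t,[k.mean(0)],.004)[0].round(4))
for k in blobs(s,(257,220,317,283),115,255,100):
    w=(at_z(s,k,.005)[:,:2]*1000).astype(np.float32);print("side plate",cv2.minAreaRect(w))
for c,n,ctr in((t,"top",(261,233)),(s,"side",(287,248))):
    P=cloud(c).reshape(-1,3);d=np.hypot(P[:,0]-.546,P[:,1]-.203)
    Q=P[(d<.07)&(P[:,2]>.03)&(P[:,2]<.045)];print(n,"box",len(Q),np.median(Q[:,2]),cv2.minAreaRect((Q[:,:2]*1000).astype(np.float32)))
    L=P[(np.hypot(P[:,0]-.495,P[:,1]+.142)<.085)]
    H=L[(L[:,2]>.0835)]
    print(n,"lamp z",np.nanmedian(L[:,2]),"high",(H*1000).round(0).tolist())
o=cv2.Rodrigues
```

```text
top
 dark [374.8 263. ] [ 455.5 -103.6] [32.  33.1]
 dark [402.2 225. ] [ 553.3 -179.6] [32.1 32.5]
 bright [375.46 260.48] [ 0.4622 -0.1047  0.088 ]
 bright [403.03 222.3 ] [ 0.5599 -0.1806  0.088 ]
 outline@.078 [ 504.1 -140.7] [199.1 199.5] area 4479.8671875
 bright [394.08 274.26] [ 0.4253 -0.1516  0.088 ]
 bright [358.37 248.06] [ 0.4957 -0.0613  0.088 ]
 bright [418.62 239.97] [ 0.5125 -0.2191  0.088 ]
 bright [383.15 214.31] [ 0.5825 -0.1295  0.088 ]
side
 outline@.078 [ 495.3 -125.8] [198.  233.7] area 2110.0546875
 bright [378.71 211.79] [ 0.4215 -0.045   0.088 ]
 bright [373.69 205.25] [ 0.4511 -0.0578  0.088 ]
 bright [381.58 200.05] [ 0.4497 -0.0941  0.088 ]
 bright [372.52 176.51] [ 0.547  -0.1692  0.088 ]
plate top ((550.0765991210938, 208.10986328125), (52.609310150146484, 153.74478149414062), 79.97700500488281)
hole [257.16943 253.74028] [0.4892 0.2189 0.004 ]
hole [265.5821  231.91115] [0.5497 0.1944 0.004 ]
hole [264.1747 210.1875] [0.6113 0.1974 0.004 ]
side plate ((551.1025390625, 206.2209014892578), (58.63771057128906, 155.53781127929688), 79.67174530029297)
top 
[... 854 characters left out ...]
[461.0, -101.0, 87.0], [461.0, -103.0, 89.0], [461.0, -106.0, 87.0], [459.0, -156.0, 84.0], [425.0, -180.0, 85.0]]
side box 248 0.035838482938702676 ((548.652099609375, 209.51699829101562), (31.359121322631836, 85.12100219726562), 80.5870590209961)
side lamp z 0.07875569243451752 high [[562.0, -180.0, 89.0], [558.0, -180.0, 91.0], [557.0, -183.0, 90.0], [556.0, -172.0, 92.0], [554.0, -175.0, 92.0], [556.0, -183.0, 86.0], [559.0, -176.0, 84.0], [555.0, -176.0, 87.0], [555.0, -181.0, 84.0], [548.0, -179.0, 84.0], [489.0, -216.0, 84.0], [482.0, -223.0, 84.0], [494.0, -173.0, 84.0], [466.0, -108.0, 87.0], [462.0, -107.0, 89.0], [461.0, -101.0, 90.0], [460.0, -103.0, 89.0], [458.0, -101.0, 87.0]]
```

The stud ends show clearly in both views. In the top camera their midpoint is (511.1, -142.7) mm, the spacing is 124 mm and the direction is -37.8°. The tray is at (550.2, 208.1) mm, pointing -10°, and its box top is at 35–36 mm in both views. Now I'll start moving.

Emit:
jog_arm(
  series=[
    [[0,0,0,0,0,0.134,85],[0,0,0,0,0,0.134,85],[0,0,0,0,0,0.134,85],[13,-38,0,0,0,0,85],[13,-38,0,0,0,0,85],[13,-38,0,0,0,0,85],[13,-38,0,0,0,0,85],[13,-38,0,0,0,0,85],[13,-38,0,0,0,0,85],[13,-38,0,0,0,0,85]],
  ],
)

```text
time_s: 1.1
eef_pos: [0.2659, -0.3122, 0.2309]
eef_rot: [-0.0, 0.996, -0.087, -0.0]
wrist_force: [1.6, -0.9, -0.4]
opening: 0.995
grasp_force: 0.0
```

Emit:
jog_arm(
  series=[
    [[13,-38,0,0,0,0,85],[13,-38,0,0,0,0,85],[13,-38,0,0,0,0,85],[13,-38,0,0,0,0,85],[13,-38,0,0,0,0,85],[13,-38,0,0,0,0,85],[13,-38,0,0,0,0,85],[13,-38,0,0,0,0,85],[13,-38,0,0,0,0,85],[13,-38,0,0,0,0,85]],
  ],
)

```text
time_s: 2.1
eef_pos: [0.4598, 0.0395, 0.2311]
eef_rot: [0.0, 0.996, -0.087, -0.0]
wrist_force: [0.0, -0.1, 0.5]
opening: 0.998
grasp_force: 0.0
```

```bash
cat >> h.py <<'E'
def state(o):
    q=o["eef_rot"];M=R.from_quat(np.r_[q[1:],q[0]]).as_matrix()
    print("t",round(o["time_s"],2),"p",(o["eef_pos"]*1000).round(2),"yaw",np.degrees(np.arctan2(M[1,0],M[0,0])).round(2),"tilt",np.degrees(np.arccos(-M[2,2])).round(2),"toolz",M[:,2].round(4),"F",o["wrist_force"].round(1),"T",o["torque"].round(2),"open",o["opening"].round(3),"g",round(float(o["grasp_force"]),1),"q6",o["q"][5].round(2))
    return o["eef_pos"]*1000,M
def go(o,tgt,yaw):
    p,M=state(o);d=np.array(tgt)-p
    a=np.degrees(np.arctan2(M[1,0],M[0,0]));dy=(a-yaw+90)%180-90
    print("tool shift mm",(M.T@d).round(2),"rz rad",np.radians(dy).round(4))
E
python3 -c "
from h import *;from bench import ctrl
go(ctrl.get_obs(),[550.2,208.1,150],-10)"
```

```text
Traceback (most recent call last):
  File "h.py", line 26, in go
    p,M=state(o);d=np.array(tgt)-p
        ~~~~~^^^
  File "h.py", line 23, in state
    print("t",round(o["time_s"],2),"p",(o["eef_pos"]*1000).round(2),"yaw",np.degrees(np.arctan2(M[1,0],M[0,0])).round(2),"tilt",np.degrees(np.arccos(-M[2,2])).round(2),"toolz",M[:,2].round(4),"F",o["wrist_force"].round(1),"T",o["torque"].round(2),"open",o["opening"].round(3),"g",round(float(o["grasp_force"]),1),"q6",o["q"][5].round(2))
                                                                                                                                                                                                                                                              ^^^^^^^^^^^^^^^^^^
AttributeError: 'float' object has no attribute 'round'
```

```bash
sed -i 's/o\["opening"\].round(3)/round(float(o["opening"]),3)/' h.py
python3 -c "
from h import *;from bench import ctrl
go(ctrl.get_obs(),[550.2,208.1,8],-10)"
```

```text
t 2.1 p [459.82  39.54 231.09] yaw -9.96 tilt 0.01 toolz [-2.e-04 -1.e-04 -1.e+00] F [ 0.  -0.1  0.5] T [-0.02 -0.01 -0.09] open 0.998 g 0.0 q6 1.57
tool shift mm [  59.89 -181.68  223.05] rz rad 0.0007
```

Emit:
jog_arm(
  series=[
    [[12,-36.4,0,0,0,0,85],[12,-36.4,0,0,0,0,85],[12,-36.4,0,0,0,0,85],[12,-36.4,0,0,0,0,85],[12,-36.1,10,0,0,0,85],[0,0,30,0,0,0,85],[0,0,35,0,0,0,85],[0,0,35,0,0,0,85],[0,0,30,0,0,0,85],[0,0,20,0,0,0,85]],
  ],
)

```text
time_s: 3.1
eef_pos: [0.5481, 0.2061, 0.0681]
eef_rot: [0.001, 0.996, -0.087, -0.002]
wrist_force: [-0.8, -0.2, 0.1]
opening: 0.994
grasp_force: 0.0
```

Emit:
jog_arm(
  series=[
    [[0,0,15,0,0,0,85],[0,0,15,0,0,0,85],[0,0,12,0,0,0,85],[0,0,11,0,0,0,85],[0,0,10,0,0,0,85],[0,0,0,0,0,0,25],[0,0,0,0,0,0,20],[0,0,0,0,0,0,20],[0,0,0,0,0,0,20],[0,0,0,0,0,0,20]],
  ],
)

```text
time_s: 4.1
eef_pos: [0.5511, 0.2066, 0.0094]
eef_rot: [-0.0, 0.996, -0.087, 0.001]
wrist_force: [-0.3, 0.1, 2.7]
opening: 0.343
grasp_force: 61.8
```

```bash
python3 -c "
from h import *;from bench import ctrl
go(ctrl.get_obs(),[550.2,208.1,8],-10)"
```

```text
t 4.1 p [551.07 206.58   9.4 ] yaw -9.98 tilt 0.13 toolz [ 2.2e-03  5.0e-04 -1.0e+00] F [-0.3  0.1  2.7] T [ 0.17 -0.   -0.01] open 0.343 g 61.8 q6 1.9
tool shift mm [-1.12 -1.34  1.4 ] rz rad 0.0004
```

Emit:
jog_arm(
  series=[
    [[0,0,-5,0,0,0,20],[0,0,-15,0,0,0,20],[0,0,-30,0,0,0,20],[0,0,-30,0,0,0,20],[0,0,-30,0,0,0,20],[0,0,-15,0,0,0,20],[0,0,-5,0,0,0.1,20],[0,0,0,0,0,0.13,20],[0,0,0,0,0,0.13,20],[0,0,0,0,0,0.125,20]],
  ],
)

```text
time_s: 5.1
eef_pos: [0.5494, 0.2062, 0.138]
eef_rot: [0.0, 0.945, -0.326, -0.0]
wrist_force: [0.2, 0.4, -3.3]
opening: 0.342
grasp_force: 60.9
```

```bash
python3 -c "
from h import *;from bench import ctrl
go(ctrl.get_obs(),[511.1,-142.7,138],-37.8)"
```

```text
t 5.1 p [549.43 206.19 138.04] yaw -38.07 tilt 0.07 toolz [-1.1e-03 -3.0e-04 -1.0e+00] F [ 0.2  0.4 -3.3] T [-0.01  0.01  0.03] open 0.342 g 60.9 q6 2.39
tool shift mm [1.8496e+02 2.9830e+02 1.7000e-01] rz rad -0.0047
```

Emit:
jog_arm(
  series=[
    [[14,22,0,0,0,-0.005,20],[20,33,0,0,0,0,20],[24,38,0,0,0,0,20],[24,38,0,0,0,0,20],[24,38,0,0,0,0,20],[24,38,0,0,0,0,20],[24,38,0,0,0,0,20],[18,31,0,0,0,0,20],[13,22.3,0,0,0,0,20],[0,0,0,0,0,0,20]],
  ],
)

```text
time_s: 6.1
eef_pos: [0.5145, -0.1462, 0.1383]
eef_rot: [0.001, 0.946, -0.323, 0.0]
wrist_force: [-0.6, 0.2, -1.6]
opening: 0.335
grasp_force: 60.8
```

Run:
```python
from h import *;from bench import ctrl
o=ctrl.get_obs();go(o,[511.1,-142.7,104],-37.8)
for n in("top","side"):
    c=ctrl.camera(n);np.savez(f"{n}1.npz",**c);f=c["frame"]
    u,v=project(c,[[.511,-.143,.13]])[0].astype(int)
    cv2.imwrite(f"pics/{n}1.png",cv2.resize(f[v-50:v+50,u-50:u+50],None,fx=4,fy=4,interpolation=cv2.INTER_CUBIC));print(u,v)
a=np.hstack([cv2.imread("pics/top1.png"),cv2.imread("pics/side1.png")]);cv2.imwrite("pics/both1.png",a)
```

```text
t 6.1 p [ 514.53 -146.23  138.29] yaw -37.71 tilt 0.06 toolz [-3.e-04 -1.e-03 -1.e+00] F [-0.6  0.2 -1.6] T [ 0.03 -0.07 -0.03] open 0.335 g 60.8 q6 1.73
tool shift mm [-4.89 -0.73 34.28] rz rad 0.0015
391 240
377 173
```

View pics/both1.png

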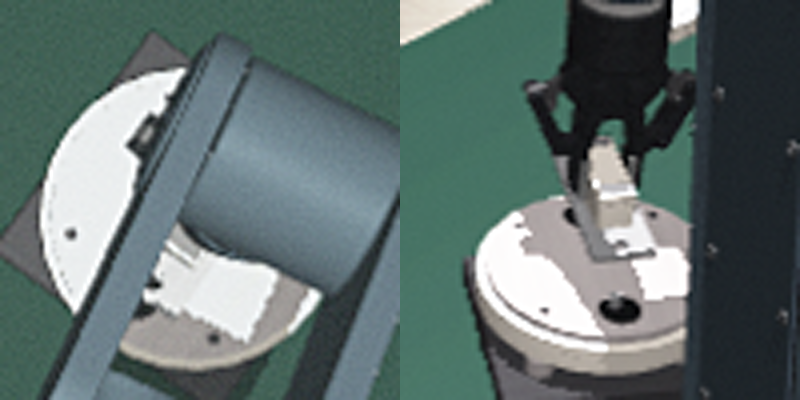

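The top view is blocked by the arm. The side crop shows the tray held level, with its near-end hole at about crop (620,244). I'll let the arm settle and compare the hole's pixel with the expected position.

Run:
```python
from h import *;from bench import ctrl
o=ctrl.get_obs();p,M=state(o)
c=ctrl.camera("side");np.savez("side2.npz",**c)
o=ctrl.get_obs();p,M=state(o)
zp=p[2]/1000-.008
for s in(-1,1):
    P=p/1000+M@np.array([s*.062,0,0]);P[2]=zp+.005;print("pred hole",project(c,[P]).round(1))
s0=load("side0")
print("pred stud base/top side",project(s0,[[.4622,-.1047,.088],[.5599,-.1806,.088]]).round(1))
P=p/1000+M@np.array([.062,0,0]);u,v=project(c,[P])[0].astype(int)
u2,v2=project(c,[p/1000])[0].astype(int)
a=c["frame"][v2-10:v2+40,u2-30:u2+30]
cv2.imwrite("pics/s2.png",cv2.resize(a,None,fx=10,fy=10,interpolation=cv2.INTER_CUBIC));print("origin",u2-30,v2-10)
```

```text
t 6.2 p [ 514.63 -143.2   138.  ] yaw -37.58 tilt 0.07 toolz [-9.e-04  8.e-04 -1.e+00] F [ 0.4  0.2 -4.1] T [ 0.03 -0.03  0.06] open 0.341 g 60.8 q6 1.73
t 6.25 p [ 514.78 -142.43  137.99] yaw -37.51 tilt 0.07 toolz [-8.e-04  9.e-04 -1.e+00] F [-0.2 -0.3 -3.6] T [ 0.04 -0.   -0.01] open 0.342 g 60.8 q6 1.73
pred hole [[381.1 184.1]]
pred hole [[371.7 161.2]]
pred stud base/top side [[380.5 196.7]
 [371.7 173.5]]
origin 346 161
```

View pics/s2.png

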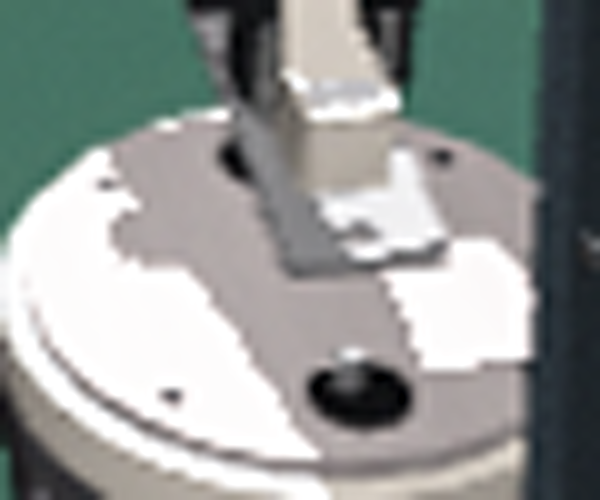

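The hole appears at (381.3,183.7) and was predicted at (381.1,184.1), so the tray sits centred in the hand. The near stud in this view also matches. I'll centre over the studs and come down to just above them.

Emit:
jog_arm(
  series=[
    [[-2.4,2.2,5,0,0,0.005,20],[0,0,8,0,0,0,20],[0,0,8,0,0,0,20],[0,0,6,0,0,0,20],[0,0,4,0,0,0,20],[0,0,2,0,0,0,20],[0,0,0,0,0,0,20],[0,0,0,0,0,0,20],[0,0,0,0,0,0,20],[0,0,0,0,0,0,20]],
  ],
)

```text
time_s: 7.25
eef_pos: [0.5122, -0.1434, 0.1056]
eef_rot: [0.0, 0.946, -0.324, 0.0]
wrist_force: [-0.3, 0.5, -2.3]
opening: 0.338
grasp_force: 60.8
```

Run:
```python
from h import *;from bench import ctrl
go(ctrl.get_obs(),[511.3,-142.7,95],-37.8)
```

```text
t 7.25 p [ 512.21 -143.39  105.63] yaw -37.77 tilt 0.04 toolz [ 6.e-04 -3.e-04 -1.e+00] F [-0.3  0.5 -2.3] T [-0.02  0.   -0.03] open 0.338 g 60.8 q6 1.73
tool shift mm [-1.150e+00  1.000e-02  1.063e+01] rz rad 0.0005
```

Emit:
jog_arm(
  series=[
    [[-1,0,3,0,0,0,20],[0,0,3,0,0,0,20],[0,0,1,0,0,0,20],[0,0,1,0,0,0,20],[0,0,1,0,0,0,20],[0,0,1,0,0,0,20],[0,0,1,0,0,0,20],[0,0,0,0,0,0,20],[0,0,0,0,0,0,20],[0,0,0,0,0,0,20]],
  ],
)

```text
time_s: 8.25
eef_pos: [0.5112, -0.1426, 0.0943]
eef_rot: [-0.0, 0.946, -0.324, 0.0]
wrist_force: [0.5, 1.4, -3.1]
opening: 0.342
grasp_force: 60.8
```

Run:
```python
from h import *;from bench import ctrl
go(ctrl.get_obs(),[511.3,-142.7,92],-37.8)
```

```text
t 8.25 p [ 511.24 -142.6    94.29] yaw -37.77 tilt 0.01 toolz [ 1.e-04  1.e-04 -1.e+00] F [ 0.5  1.4 -3.1] T [ 0.14 -0.22  0.02] open 0.342 g 60.8 q6 1.73
tool shift mm [0.11 0.04 2.29] rz rad 0.0005
```

Emit:
jog_arm(
  series=[
    [[0,0,1,0,0,0,20],[0,0,0,0,0,0,20],[0,0,1,0,0,0,20],[0,0,0,0,0,0,20],[0,0,1,0,0,0,20],[0,0,0,0,0,0,20],[0,0,1,0,0,0,20],[0,0,0,0,0,0,20],[0,0,0,0,0,0,20],[0,0,0,0,0,0,20]],
  ],
)

```text
time_s: 9.25
eef_pos: [0.5112, -0.1426, 0.0902]
eef_rot: [-0.0, 0.946, -0.324, -0.0]
wrist_force: [0.4, 0.6, -2.8]
opening: 0.341
grasp_force: 60.9
```

Run:
```python
from h import *;from bench import ctrl
go(ctrl.get_obs(),[511.3,-142.7,87],-37.8)
```

```text
t 9.25 p [ 511.19 -142.6    90.21] yaw -37.77 tilt 0.01 toolz [-0.e+00  1.e-04 -1.e+00] F [ 0.4  0.6 -2.8] T [ 0.22 -0.37 -0.05] open 0.341 g 60.9 q6 1.73
tool shift mm [0.15 0.01 3.21] rz rad 0.0005
```

Almost no force with the plate already about 7 mm below the stud tops, so both holes are on. I'll continue gently down to the lamp's back.

Emit:
jog_arm(
  series=[
    [[0,0,1,0,0,0,20],[0,0,0,0,0,0,20],[0,0,1,0,0,0,20],[0,0,0,0,0,0,20],[0,0,1,0,0,0,20],[0,0,0,0,0,0,20],[0,0,1,0,0,0,20],[0,0,0,0,0,0,20],[0,0,0,0,0,0,20],[0,0,0,0,0,0,20]],
  ],
)

```text
time_s: 10.25
eef_pos: [0.5112, -0.1426, 0.0864]
eef_rot: [-0.0, 0.946, -0.324, 0.0]
wrist_force: [-0.8, 2.0, 1.5]
opening: 0.339
grasp_force: 61.5
```

Run:
```python
from h import *;from bench import ctrl
go(ctrl.get_obs(),[511.3,-142.7,87],-37.8)
c=ctrl.camera("side");np.savez("side3.npz",**c)
cv2.imwrite("pics/s3.png",cv2.resize(c["frame"][150:220,335:425],None,fx=8,fy=8,interpolation=cv2.INTER_CUBIC))
```

```text
t 10.25 p [ 511.24 -142.62   86.44] yaw -37.77 tilt 0.01 toolz [ 1.e-04 -0.e+00 -1.e+00] F [-0.8  2.   1.5] T [ 0.47 -0.16 -0.03] open 0.339 g 61.5 q6 1.73
tool shift mm [ 0.09  0.03 -0.56] rz rad 0.0006
```

View pics/s3.png

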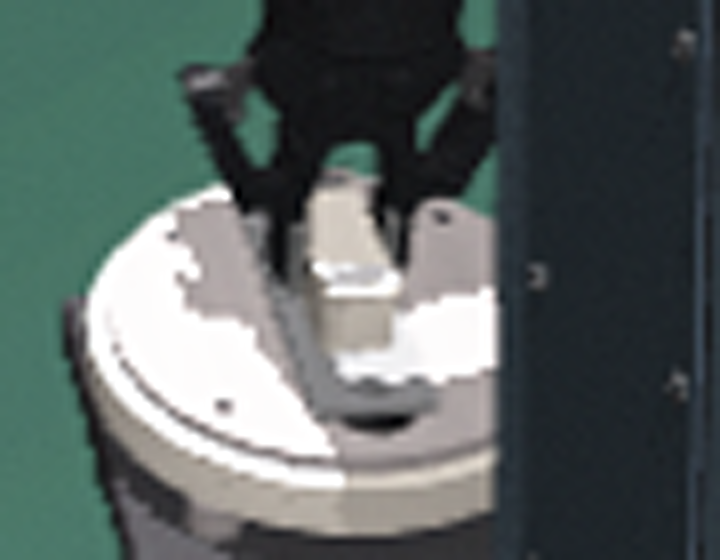

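The plate lies on the back, covering the stud pocket at crop (375,410). Contact began at about 4 N at TCP 86.5, which is the home height. I'll press 1.5 mm more to seat it, ease off, and open.

Emit:
jog_arm(
  series=[
    [[0,0,1,0,0,0,20],[0,0,0.5,0,0,0,20],[0,0,0,0,0,0,20],[0,0,0,0,0,0,20],[0,0,0,0,0,0,20],[0,0,0,0,0,0,20],[0,0,0,0,0,0,20],[0,0,0,0,0,0,20],[0,0,0,0,0,0,20],[0,0,0,0,0,0,20]],
  ],
)

```text
time_s: 11.3
eef_pos: [0.5113, -0.1427, 0.0849]
eef_rot: [-0.0, 0.946, -0.324, 0.0]
wrist_force: [-0.1, 3.3, 4.1]
opening: 0.342
grasp_force: 61.7
```

Emit:
jog_arm(
  series=[
    [[0,0,-1,0,0,0,20],[0,0,-0.5,0,0,0,20],[0,0,0,0,0,0,40],[0,0,0,0,0,0,60],[0,0,0,0,0,0,60],[0,0,0,0,0,0,60],[0,0,-3,0,0,0,60],[0,0,-5,0,0,0,60],[0,0,-10,0,0,0,60],[0,0,-10,0,0,0,60]],
  ],
)

```text
time_s: 12.3
eef_pos: [0.5113, -0.1427, 0.1153]
eef_rot: [0.0, 0.946, -0.324, 0.0]
wrist_force: [0.3, -0.7, 0.3]
opening: 0.701
grasp_force: 0.0
```

Emit:
jog_arm(
  series=[
    [[0,0,-15,0,0,0,60],[0,0,-30,0,0,0,60],[0,0,-30,0,0,0,60],[0,30,-15,0,0,0,60],[0,40,0,0,0,0,60],[0,40,0,0,0,0,60],[0,40,0,0,0,0,60],[0,30,0,0,0,0,60],[0,0,0,0,0,0,60],[0,0,0,0,0,0,60]],
  ],
)

```text
time_s: 13.3
eef_pos: [0.4009, -0.2854, 0.2052]
eef_rot: [0.0, 0.946, -0.325, 0.001]
wrist_force: [0.7, -0.0, 0.0]
opening: 0.701
grasp_force: 0.0
```

Run:
```python
from h import *;from bench import ctrl
state(ctrl.get_obs())
ims=[]
for n in("top","side"):
    c=ctrl.camera(n);P=cloud(c).reshape(-1,3)
    L=P[np.hypot(P[:,0]-.504,P[:,1]+.141)<.085]
    a=np.radians(-37.8);e=np.array([np.cos(a),np.sin(a)]);d=L[:,:2]-[.5112,-.1427];x=d@e;y=d@[-e[1],e[0]]
    for lo,hi in((-.074,-.046),(.046,.074)):
        m=(x>lo)&(x<hi)&(np.abs(y)<.022);print(n,"plate end z",m.sum(),np.nanmedian(L[m,2]).round(4))
    m=(np.abs(x)<.038)&(np.abs(y)<.012);print("box z",np.nanmedian(L[m,2]).round(4))
    u,v=project(c,[[.504,-.141,.08]])[0].astype(int)
    ims.append(cv2.resize(c["frame"][v-40:v+40,u-40:u+40],None,fx=5,fy=5,interpolation=cv2.INTER_CUBIC))
cv2.imwrite("pics/end.png",np.hstack(ims))
```

```text
t 13.3 p [ 400.9  -285.37  205.16] yaw -37.88 tilt 0.07 toolz [ 1.e-03 -6.e-04 -1.e+00] F [ 0.7 -0.   0. ] T [ 0.04 -0.04  0.03] open 0.701 g 0.0 q6 1.37
top plate end z 179 0.0819
top plate end z 176 0.0819
box z 0.1128
side plate end z 87 0.0843
side plate end z 23 0.0831
box z 0.1152
```

View pics/end.png

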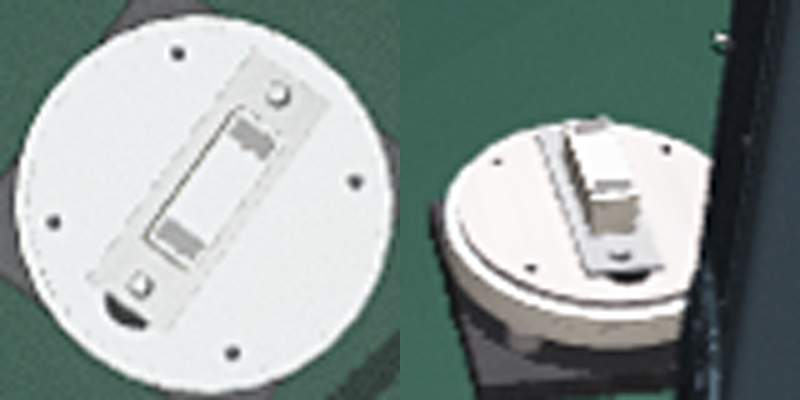

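The final picture shows both studs through the holes at crop (280,94) and (141,284). Both plate ends are at 82 mm against 83 nominal, and the box top is at 113–115 mm. The tray is flat and home, and the arm is clear.

```bash
python3 -c "
from bench import ctrl
print(ctrl.hand_in())"
```

```text
the job is handed in; nothing more can be done
None
```

The driver tray is fitted flat and fully home on the lamp with both studs through its holes, pressed with only about 7–8 N at most; the arm is clear, and the job was handed in at about 13 s, though no verdict came back.

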